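# Bleed the pressurised sample flask

## Task

Bleed the orange-banded flask: unscrew the small knurled lock nut on its valve all the way to the end of its thread, letting the nut rise freely so that the valve pin is not pushed in meanwhile. Then press the freed pin tip about 4 mm down (never past 5.5 mm), hold it there for two seconds and release it so that the valve shuts again, nut still unscrewed. Leave the blue-banded flask untouched and everything else on the bench where it stands.

Things in the scene. Friction and masses are not known exactly. Their poses are not given: they have to be found in the camera images.
- flask: the pressurised sample flask: upright aluminium cylinder 72 mm in diameter, orange band, on a steel foot 104 mm in diameter, fixed to the bench. Origin: centre of the foot's underside, z up. From 98 mm up it narrows to a neck 28 mm in diameter, 118 mm high, in which the upright bleed valve stands
- neck (a point): centre of the flask neck's top. The valve, screwed in by hand, has no reading: its axis is up to 1.5 mm off in x and in y, all of it up to 5 mm higher or lower than these heights above this point: brass collar (24 mm wide) to 8 mm, stem (10 mm) to 34; round the steel pin (6 mm) the dark lock nut, 14 mm wide, 11 tall, underside at 34.3 + 1.85 per rad unscrewed; pin's round tip at 60
- nut_turn (a joint): angle of the knurled lock nut (one white stripe), rad: 0 = right down, grows as it is unscrewed (counterclockwise from above), 3.8 = end of the thread, where it stops, captive. Starts from 0 to 0.4. Coarse thread: it climbs the pin 1.85 mm per rad. About 0.05 N m of friction; stays where left. Turned in fingers that do not rise with it, it pushes the pin down
- pin (a joint): how far the valve pin is pressed down, m: 0 = up and shut, 0.007 = end of travel. The pin carries the nut. A spring pushes it up with 4 N at first and 2 N more for each mm (12 N at 4 mm). With the nut down, the nut meets the stem and blocks the pin. Past 5.5 mm the seal is forced off its seat
- flask_blue: a second flask, same make and size, with a blue band: not to be touched; fixed to the bench; origin at the centre of its foot's underside
- vial_rack: blue block 80x130x35 mm holding capped glass vials, 58 mm high in all; origin under its centre
- tip_box: white box 85x120 mm with orange lid, 64 mm high; origin under its centre
- wash_bottle: clear bottle with red cap, 60 mm wide, 150 mm high; origin under its centre
- beaker: clear open plastic cup, 72 mm wide, 90 mm high; origin under its centre
- screwdriver: green-handled screwdriver lying flat
- pen: black and green marker pen lying flat, 135 mm long
Mind the look-alikes: they are no part of the job. There is more than one size of the pen; the job needs the middle-sized.

How it is judged:
On the way, in this order (a step that is already met when the one before it is completed fails the run):
1. the lock nut is unscrewed to the end of its thread (beyond 3.5 of 3.8 rad) with the pin up (pressed less than 1.5 mm) (value of joint nut_turn above 3.5 rad and value of joint pin below 0.0015 m), for 0.2 s.
2. the pin is pressed 2.8 to 5.5 mm down and held for 1.5 s (value of joint pin between 0.0028 and 0.0055 m and value of joint nut_turn above 3.4 rad), for 1.5 s.
At the end, for the whole second after the job is handed in: The lock nut of the orange-banded flask is still unscrewed (beyond 3.4 rad), the pin is up again (within 0.6 mm), everything is at rest (value of joint nut_turn above 3.4 rad and value of joint pin below 0.0006 m and linear speed of each of vial_rack, tip_box, wash_bottle, beaker, screwdriver, pen below 0.02 m/s); the robot touches nothing.
It fails at once if the pin is pushed in more than 1.5 mm while the nut is not yet unscrewed (below 3.4 rad) (value of joint pin above 0.0015 m and value of joint nut_turn below 3.4 rad).
It fails at once if the pin is pressed past 5.5 mm (value of joint pin above 0.0055 m).
It fails at once if the blue-banded flask is touched with more than 1 N (contact force between any of the fingers, the arm and flask_blue above 1 N).
It fails at once if a thing on the bench is moved more than 30 mm (distance of any of vial_rack, tip_box, wash_bottle, beaker, screwdriver, pen from where it was at the start of the episode above 0.03 m).
It also fails if it takes over 72 s, if anything falls off the work surface, if the arm or the gripper's body presses on something with over 40 N, if the wrist force passes 120 N, or if a joint passes its speed limit or range.

## Robot

A 6-joint arm with a two-finger parallel gripper is mounted at the origin on the work surface. World frame = base frame: x ahead of the robot, y to its left, z up, the work surface at z = 0. Lengths are in m, angles in rad, forces in N, time in s.
With the tool pointing down it reaches from about 0.35 to 0.775 m from the base axis. Payload 7.3 kg.
Tool frame: the origin (TCP) lies on the centre line of the jaws, within the pads' length; the fingertips stand 11 mm ahead of it and the grasp point (between the pads) lies 8 mm behind it; y points along the fingers, z is the direction in which the jaws open and shut, and the axes are right-handed (so a half turn about y gives the same grasp; the last joint's range is limited). The gripper opens to 92 mm and grips with 3 to 60 N. Pads are 19 mm wide; open, the fingers measure 130 mm over their backs; the gripper's body (75 mm by 190 mm) begins 47 mm behind the grasp point.
Start: joints at [-1.474, 0.342, 1.524, -0, 1.275, -0.146], TCP at [0.126, -0.51, 0.238] pointing down, gripper open.
Joint ranges: [-2.53, 2.53], [-0.77, 2.02], [0.04, 2.7], [-1, 4.14], [0.28, 2.66], [-3.11, 3.11]. Speed limits (rad/s): [2.57, 2.57, 3.14, 3.14, 3.14, 3.14].

## Interface

Orientations are given as [roll, pitch, yaw] about the fixed x, y, z axes, in that order (R = Rz(yaw) Ry(pitch) Rx(roll)).
In Python, from cell import robot, cams gives the robot as it stands.
- The arm moves only by the tool apply_moves, never from a script. Its argument "plan" is a list of rows, each a list of 7 numbers: the shift along the tool's x, y, z in m, then the turn, a rotation vector about the tool's x, y, z in degrees, then the gripper command: -1 is fully open, 1 is shut, values between are in proportion. A call has exactly 5 rows; each row is the pose to reach, as a shift and turn from the pose commanded when the call began, along the tool's axes at that moment; what a row does not reach only later rows make up. A row lasts 1/8 s, in which the tool goes at most 62.5 mm and 10.7 degrees, less where a joint would pass 70% of its speed; a pose out of reach is approached as far as the arm can. A call with a gripper value outside its range is refused whole. The fingers move at their own pace and stop on an object; "squeeze" is the grip in N (left out, the last holds). Time passes only in rows, so rows that repeat a pose let the fingers close, or fill a call up. It gives the time, the measured TCP pose, the force and the opening at its end, in the units of the state.
- robot.observe(): the state, without advancing time (a new reading comes with each control period).
- cams.read_camera(name): name is "scene" or "top"; returns the picture (400x640x3 uint8, blue, green, red); there is no depth.
- cams.calibration(name): a dict with "fx", "fy", "cx", "cy" (pixels), "extrinsics" (4x4, takes a point from world to camera coordinates). Camera axes: x right, y up, looking along -z (the intrinsics and any distortion apply to the point x, -y, -z); pixel columns grow to the right and rows downward; lengths in m; the calibration is good to about 2 mm. A picture is of the moment at which its call begins. calibration takes no time and is no camera call.
- robot.hand_in(): hands the job in, once; it reports no verdict.
The state is a dict: "time": time; "qpos": joint angles; "qvel": joint speeds; "joint_efforts": joint torques, N m; "tool_pos": TCP position; "tool_rot": TCP orientation; "contact_force": force on the tool from outside, world axes, zero at the start; "torque": the same for the moment, N m; "opening": finger opening in m.
Only numpy, scipy, OpenCV 4.12 (cv2) and the standard library are available. Lean on these libraries where they do the work, as an engineer would, in place of code of your own. Each camera call takes 0.05 s, during which the arm holds its last target. There are 200 camera calls.

## Working session

There is one attempt and no reset: what is moved stays moved. The work goes in short steps, Python scripts to look and compute and a tool call to move; the robot and the scene stay as the last step left them, time stands still between calls to the robot, and variables do not carry over. Pictures are saved under pics/ and viewed, about 8 in all and at most 12, crops included, and the job is handed in when it is done.

Besides the shell and the picture viewer there is one more tool, called after "Request:" as name([rows], argument=value, ...), one row to a line, values as JSON. apply_moves: Moves the arm, as the interface text tells. Its arguments: {"type":"object","properties":{"plan":{"type":"array","items":{"type":"array","items":{"type":"number"}}},"squeeze":{"type":"number"}},"required":["plan"]}

```bash
mkdir -p pics; ls
python3 - <<'E'
from cell import robot,cams
import cv2,numpy as np
a=cams.read_camera("scene");b=cams.read_camera("top")
cv2.imwrite("pics/scene0.png",a);cv2.imwrite("pics/top0.png",b)
for n in("scene","top"):
    c=cams.calibration(n);print({k:(np.round(v,4).tolist() if hasattr(v,'shape') else v) for k,v in c.items()})
print(robot.observe())
E
```

```text
pics
{'fx': 401.3118143216582, 'fy': 401.3118143216582, 'cx': 321.3150643097995, 'cy': 193.65287965962656, 'extrinsics': [[0.3223, 0.9466, 0.008, -0.1558], [-0.7894, 0.2641, 0.5542, 0.347], [0.5225, -0.1849, 0.8323, -1.3648], [0.0, 0.0, 0.0, 1.0]]}
{'fx': 397.87049951309626, 'fy': 397.87049951309626, 'cx': 314.7585690135961, 'cy': 203.22860662640306, 'extrinsics': [[0.0042, -1.0, -0.0086, -0.0031], [0.984, 0.0026, 0.1782, -0.5242], [-0.1781, -0.0092, 0.984, -1.1312], [0.0, 0.0, 0.0, 1.0]]}
{'time': 0.1, 'qpos': array([-1.47398933e+00,  3.42677016e-01,  1.52489298e+00,  3.01412167e-07,
        1.27538897e+00, -1.45994360e-01]), 'qvel': array([-0.00068377,  0.00012483, -0.00174465,  0.00030482,  0.00146965,
       -0.00113924]), 'joint_efforts': array([ 2.34863459e-03, -4.32003415e+01, -2.44694835e+01,  7.20058288e-02,
        5.25650731e-02, -5.10323014e-05]), 'tool_pos': array([ 0.12621411, -0.5092611 ,  0.23711195]), 'tool_rot': array([-1.57214806e+00,  1.99051421e-04, -2.89879152e+00]), 'contact_force': array([-0.84880909, -0.66408258, -0.4779169 ]), 'torque': array([0.07044656, 0.01827201, 0.00114896]), 'opening': 0.09158495775333027}
```

View pics/scene0.png

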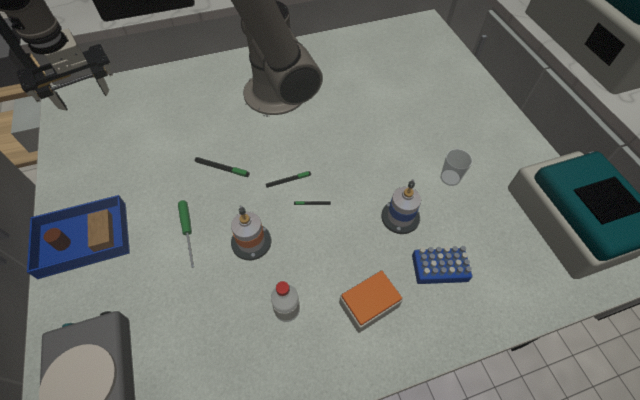

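View pics/top0.png

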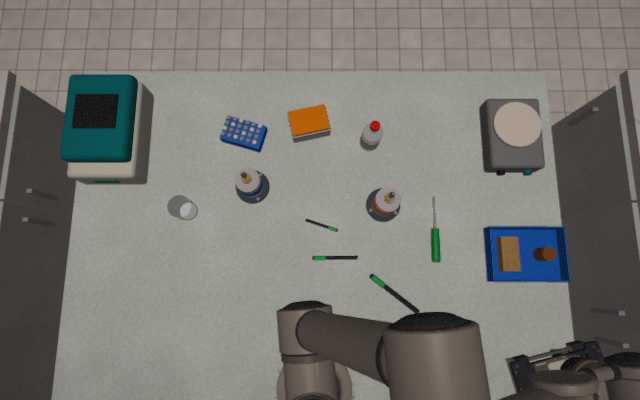

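The scene picture shows the orange flask at (248,232) and the blue one at (403,208); in the top picture they are at (386,202) and (249,184). The orange-banded one is the target. The pens, screwdriver and the rest are only obstacles. Next is an enlarged crop to confirm.

Run:
```python
import cv2,numpy as np
a=cv2.imread("pics/scene0.png")[195:265,210:290];b=cv2.imread("pics/top0.png")[170:240,350:430]
cv2.imwrite("pics/crop0.png",np.hstack([cv2.resize(i,None,fx=5,fy=5,interpolation=cv2.INTER_CUBIC) for i in(a,b)]))
```

```text
(no output)
```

View pics/crop0.png

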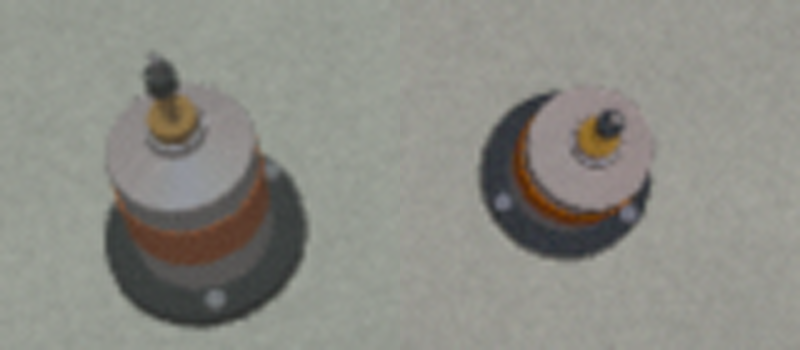

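```bash
cat > h.py <<'E'
import numpy as np,cv2
from cell import robot,cams
def ray(n,p):
    c=cams.calibration(n);E=np.array(c["extrinsics"]);R,t=E[:3,:3],E[:3,3]
    d=np.array([(p[0]-c["cx"])/c["fx"],-(p[1]-c["cy"])/c["fy"],-1.]);d=R.T@d
    return -R.T@t,d/np.linalg.norm(d)
def tri(ps,pt):
    A=np.zeros((3,3));b=np.zeros(3);r=[ray("scene",ps),ray("top",pt)]
    for o,d in r:
        P=np.eye(3)-np.outer(d,d);A+=P;b+=P@o
    x=np.linalg.solve(A,b);return x,[np.linalg.norm((np.eye(3)-np.outer(d,d))@(x-o)) for o,d in r]
def plane(n,p,z):
    o,d=ray(n,p);return o+d*(z-o[2])/d[2]
def proj(n,X):
    c=cams.calibration(n);E=np.array(c["extrinsics"]);q=E[:3,:3]@X+E[:3,3]
    return np.array([c["cx"]+c["fx"]*q[0]/-q[2],c["cy"]-c["fy"]*q[1]/-q[2]])
E
python3 - <<'E'
from h import *
np.set_printoptions(precision=4,suppress=True)
f=lambda x,y,ox,oy:((x+.5)/5-.5+ox,(y+.5)/5-.5+oy)
print("nut",tri(f(161,77,210,195),f(209,125,350,170)))
print("tip",tri(f(154,57,210,195),f(217,118,350,170)))
print("collar",tri(f(172,120,210,195),f(199,141,350,170)))
print("foot",plane("top",f(166,175,350,170),.01),plane("scene",f(207,235,210,195),.01))
for n,ox,oy,w in(("scene",210,195,0),("top",350,170,1)):
    im=cv2.imread(f"pics/{n}0.png")
    g=im.max(2)[oy:oy+70,ox:ox+80]
    lo=(np.array([25,6]) if n=="scene" else np.array([34,18]))
    s=g[lo[1]:lo[1]+14,lo[0]:lo[0]+16];print(s)
E
```

```text
nut (array([ 0.5282, -0.2084,  0.1579]), [np.float64(0.0004345068219371194), np.float64(0.0004345068219371128)])
tip (array([ 0.5283, -0.2091,  0.1758]), [np.float64(0.00014009658478114577), np.float64(0.00014009658478121665)])
collar (array([ 0.5273, -0.2097,  0.1179]), [np.float64(5.948692671259207e-05), np.float64(5.948692671262614e-05)])
foot [ 0.5272 -0.2085  0.01  ] [ 0.5338 -0.2095  0.01  ]
[[155 156 156 154 151 151 153 153 155 153 153 155 154 155 157 161]
 [150 154 152 152 155 156 155 152 152 150 151 153 154 156 158 156]
 [155 155 152 152 154 154 153 153 153 150 149 152 155 157 158 156]
 [154 154 153 153 153 150 153 154 155 155 155 154 156 157 157 156]
 [150 154 154 150 143 130 141 150 154 157 158 154 151 155 154 152]
 [153 152 154 151 132 117 121 125 150 154 156 156 151 152 152 158]
 [154 155 155 154 142 107  95  85 105 137 153 152 153 152 156 156]
 [153 151 156 146 103  79  74  68  72 103 151 154 153 155 154 156]
 [150 149 149 128  77  72  70  66  63  83 128 158 155 156 156 154]
 [152 154 151 128  96  77  71  71  66  75 118 153 155 156 159 156]
 [151 155 156 142  83  66  67
[... 478 characters left out ...]
 137 145 147 150 143 152 152]
 [149 150 151 146 147 139 103  75  88 103 133 149 154 153 156 151]
 [147 143 147 132 142 106  67  55 104 122 110 141 148 145 151 157]
 [149 133 132 143 141  80  64  62  88 107 108 135 146 146 149 156]
 [142 137 147 145 122  69  57  63  59  57  86 134 146 150 146 149]
 [120 114 140 145 122  72  45  58  57  64 117 145 147 148 145 148]
 [130 119 138 145 123 109  80  73  86 107 134 149 147 144 143 150]
 [134 113 139 148 136 129 125 123 141 142 131 139 145 145 149 147]
 [120 102 127 145 145 134 143 147 145 132 147 152 148 148 147 149]
 [106 103 104 129 134 140 136 141 139 127 143 149 151 148 150 150]
 [135 113 118 113 108 123 125 134 135 128 138 149 149 148 149 150]]
```

The crop confirms the target by its orange band: nut at about (242,210) in the scene view and (392,195) in the top view. Triangulated, the nut is at (0.528,-0.209,0.158), which fits the nominal heights. I'll write a helper for the moves.

```bash
cat >> h.py <<'E'
from scipy.spatial.transform import Rotation as Ro
def delta(p,yaw):
    s=robot.observe();R=Ro.from_euler("xyz",s["tool_rot"]);T=Ro.from_euler("xyz",[-np.pi/2,0,yaw])
    print("shift mm",np.round(R.inv().apply(np.array(p)-s["tool_pos"])*1e3,1),"turn deg",np.round((R.inv()*T).as_rotvec(degrees=True),1),
     "q6",np.round(s["qpos"][5],3),"pos",np.round(s["tool_pos"],4),"rot",np.round(s["tool_rot"],3),"F",np.round(s["contact_force"],1),"open",round(s["opening"],4),"t",s["time"])
E
python3 -c "
from h import *
delta([.528,-.209,.237],-4.05)"
```

```text
shift mm [-462.2    0.5 -194.9] turn deg [ 0.1 66.   0. ] q6 -0.146 pos [ 0.1262 -0.5093  0.2371] rot [-1.572  0.    -2.899] F [-0.8 -0.7 -0.5] open 0.0916 t 0.1
```

Request:
apply_moves([
  [-0.05,0,-0.021,0,9,0,-1],
  [-0.1,0,-0.042,0,18,0,-1],
  [-0.15,0,-0.063,0,27,0,-1],
  [-0.2,0,-0.084,0,36,0,-1],
  [-0.25,0,-0.105,0,45,0,-1],
])

```text
time: 0.72
tool_pos: [0.3448, -0.3463, 0.2375]
tool_rot: [-1.571, -0.0, 2.594]
contact_force: [0.6, -0.9, 0.1]
opening: 0.0918
```

```bash
python3 -c "
from h import *
delta([.528,-.209,.237],-4.05)"
```

```text
shift mm [ -84.9    0.5 -212.6] turn deg [ 0.  20.6  0. ] q6 1.174 pos [ 0.3448 -0.3463  0.2375] rot [-1.571 -0.     2.594] F [ 0.6 -0.9  0.1] open 0.0918 t 0.725
```

Request:
apply_moves([
  [-0.021,0,-0.053,0,5,0,-0.5],
  [-0.042,0,-0.106,0,10,0,0],
  [-0.063,0,-0.159,0,15,0,0.2],
  [-0.085,0,-0.212,0,20,0,0.2],
  [-0.085,0,-0.212,0,20,0,0.2],
])

```text
time: 1.35
tool_pos: [0.5281, -0.207, 0.2368]
tool_rot: [-1.571, -0.001, 2.254]
contact_force: [-0.8, -0.3, -0.7]
opening: 0.0464
```

Run:
```python
from h import *
delta([.528,-.209,.152],-4.05)
a=cams.read_camera("scene");b=cams.read_camera("top")
cv2.imwrite("pics/s1.png",a);cv2.imwrite("pics/t1.png",b)
c=[cv2.resize(i,None,fx=4,fy=4,interpolation=cv2.INTER_CUBIC) for i in(a[160:260,195:295],b[145:245,340:440])]
cv2.imwrite("pics/crop1.png",np.hstack(c))
```

```text
shift mm [-1.5 84.8  1.4] turn deg [0.  1.2 0.1] q6 1.949 pos [ 0.5281 -0.207   0.2368] rot [-1.571e+00 -1.000e-03  2.254e+00] F [-0.8 -0.3 -0.7] open 0.0464 t 1.35
```

View pics/crop1.png

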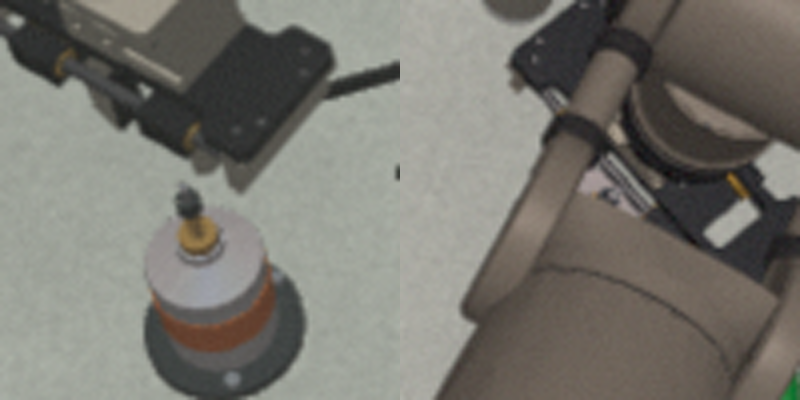

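The scene crop shows the open jaws at about (240,175), above the nut at (188,200), with the valve clear. I'll descend now.

Request:
apply_moves([
  [-0.0015,0.02,0.0015,0,1,0,0.3],
  [-0.0015,0.045,0.0015,0,1,0,0.3],
  [-0.0015,0.07,0.0015,0,1,0,0.3],
  [-0.0015,0.085,0.0015,0,1,0,0.3],
  [-0.0015,0.085,0.0015,0,1,0,0.3],
])

```text
time: 2.08
tool_pos: [0.5247, -0.2125, 0.152]
tool_rot: [-1.57, -0.002, 2.231]
contact_force: [0.4, -0.4, 0.0]
opening: 0.0318
```

Run:
```python
from h import *
delta([.528,-.209,.152],-4.05)
a=cams.read_camera("scene");cv2.imwrite("pics/s2.png",a)
cv2.imwrite("pics/crop2.png",cv2.resize(a[180:245,205:275],None,fx=8,fy=8,interpolation=cv2.INTER_CUBIC))
```

```text
shift mm [ 0.7 -0.  -4.8] turn deg [-0.1 -0.1  0.1] q6 1.961 pos [ 0.5247 -0.2125  0.152 ] rot [-1.570e+00 -2.000e-03  2.231e+00] F [ 0.4 -0.4  0. ] open 0.0318 t 2.075
```

View pics/crop2.png

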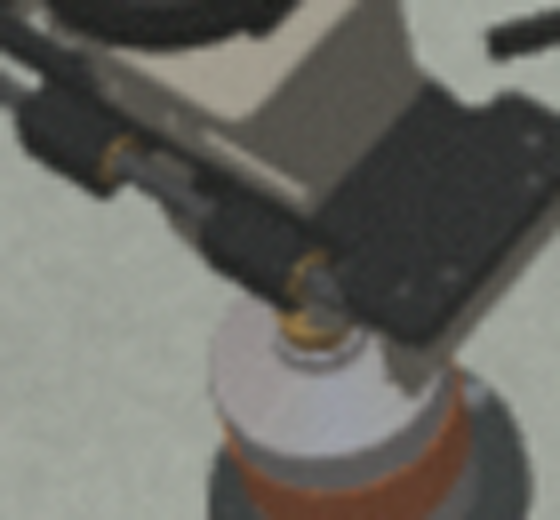

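The tool is in place, but the measured position is 4.8 mm off along the jaw axis, from lag. I'll correct that and close gently to feel for centring.

Request:
apply_moves([
  [0.0007,0,-0.0048,0,0,0,0.3],
  [0.0007,0,-0.0048,0,0,0,0.3],
  [0.0007,0,-0.0048,0,0,0,0.3],
  [0.0007,0,-0.0048,0,0,0,0.45],
  [0.0007,0,-0.0048,0,0,0,0.6],
], squeeze=5)

```text
time: 2.75
tool_pos: [0.5291, -0.2085, 0.1528]
tool_rot: [-1.571, 0.0, 2.233]
contact_force: [0.4, 0.3, 0.6]
opening: 0.0204
```

Request:
apply_moves([
  [0,0,0,0,0,0,0.7],
  [0,0,0,0,0,0,0.8],
  [0,0,0,0,0,0,0.9],
  [0,0,0,0,0,0,1],
  [0,0,0,0,0,0,1],
], squeeze=5)

```text
time: 3.38
tool_pos: [0.5296, -0.2081, 0.1528]
tool_rot: [-1.572, 0.0, 2.233]
contact_force: [4.2, 3.3, -0.0]
opening: 0.0136
```

Run:
```python
from h import *
delta([.528,-.209,.152],-4.05)
s=robot.observe();R=Ro.from_euler("xyz",s["tool_rot"]);print(R.inv().apply(s["contact_force"]))
```

```text
shift mm [0.3 0.8 1.8] turn deg [ 0.1 -0.  -0. ] q6 1.97 pos [ 0.5296 -0.2081  0.1528] rot [-1.572  0.     2.233] F [ 4.2  3.3 -0. ] open 0.0136 t 3.375
[ 0.02557163  0.010014   -5.30390774]
```

Request:
apply_moves([
  [0,0,-0.001,0,0,0,1],
  [0,0,-0.001,0,0,0,1],
  [0,0,-0.001,0,0,0,1],
  [0,0,-0.001,0,0,0,1],
  [0,0,-0.001,0,0,0,1],
])

```text
time: 4.0
tool_pos: [0.5297, -0.2081, 0.1527]
tool_rot: [-1.57, 0.0, 2.232]
contact_force: [0.2, -0.3, 0.9]
opening: 0.0136
```

```bash
cat >> h.py <<'E'
def st():
    s=robot.observe();R=Ro.from_euler("xyz",s["tool_rot"]);print("Ftool",np.round(R.inv().apply(s["contact_force"]),2),"Mtool",np.round(R.inv().apply(s["torque"]),3),"pos",np.round(s["tool_pos"],4),"yaw",np.round(s["tool_rot"][2],3),"q",np.round(s["qpos"],2),"open",np.round(s["opening"],4),"t",s["time"])
E
python3 -c "
from h import *
st()"
```

```text
Ftool [-0.36 -0.94 -0.01] Mtool [-0.089 -0.012 -0.088] pos [ 0.5297 -0.2081  0.1527] yaw 2.232 q [-0.51  0.5   1.52 -0.    1.12  1.97] open 0.0136 t 4.0
```

Centred along the jaw axis with the nut gripped (13.6 mm). Now I'll unscrew, turning negative about tool y, rising 1.85 mm/rad plus a slight upward bias.

Request:
apply_moves([
  [0,-0.0003,0,0,0,0,1],
  [0,-0.0005,0,0,-6,0,1],
  [0,-0.0007,0,0,-13,0,1],
  [0,-0.001,0,0,-20,0,1],
  [0,-0.0013,0,0,-30,0,1],
], squeeze=20)

```text
time: 4.62
tool_pos: [0.53, -0.2076, 0.1538]
tool_rot: [-1.571, -0.0, 2.761]
contact_force: [2.1, 2.0, -2.7]
opening: 0.0132
```

```bash
python3 -c "
from h import *
st()"
```

```text
Ftool [-1.2   2.68 -2.65] Mtool [-0.388  0.095  0.112] pos [ 0.53   -0.2076  0.1538] yaw 2.761 q [-0.51  0.5   1.52  0.    1.12  1.44] open 0.0132 t 4.625
```

Request:
apply_moves([
  [-0.0002,-0.0003,-0.0005,0,-8,0,1],
  [-0.0002,-0.0005,-0.0005,0,-17,0,1],
  [-0.0002,-0.0008,-0.0005,0,-26,0,1],
  [-0.0002,-0.0011,-0.0005,0,-35,0,1],
  [-0.0002,-0.0014,-0.0005,0,-44,0,1],
])

```text
time: 5.25
tool_pos: [0.5301, -0.2068, 0.1552]
tool_rot: [-1.572, -0.0, -2.754]
contact_force: [0.6, 3.2, -1.6]
opening: 0.0127
```

```bash
python3 -c "
from h import *
st()"
```

```text
Ftool [-1.78  1.65 -2.74] Mtool [-0.445  0.057  0.292] pos [ 0.5301 -0.2068  0.1552] yaw -2.754 q [-0.51  0.5   1.52  0.    1.13  0.68] open 0.0127 t 5.25
```

Request:
apply_moves([
  [-0.0003,-0.0004,-0.0005,0,-10,0,1],
  [-0.0003,-0.0008,-0.0005,0,-20,0,1],
  [-0.0003,-0.0011,-0.0005,0,-30,0,1],
  [-0.0003,-0.0014,-0.0005,0,-40,0,1],
  [-0.0003,-0.0017,-0.0005,0,-50,0,1],
])

```text
time: 5.88
tool_pos: [0.5294, -0.2061, 0.1567]
tool_rot: [-1.574, 0.001, -1.881]
contact_force: [-2.3, 2.1, 0.8]
opening: 0.0126
```

```bash
python3 -c "
from h import *
st()"
```

```text
Ftool [-1.26 -0.77 -2.8 ] Mtool [-0.398  0.07   0.348] pos [ 0.5294 -0.2061  0.1567] yaw -1.881 q [-0.51  0.5   1.52  0.    1.13 -0.2 ] open 0.0126 t 5.875
```

Request:
apply_moves([
  [-0.0002,-0.0007,-0.0003,0,-10,0,1],
  [-0.0002,-0.001,-0.0003,0,-20,0,1],
  [-0.0002,-0.0014,-0.0003,0,-30,0,1],
  [-0.0002,-0.0017,-0.0003,0,-40,0,1],
  [-0.0002,-0.002,-0.0003,0,-50,0,1],
])

```text
time: 6.5
tool_pos: [0.5285, -0.2062, 0.1584]
tool_rot: [-1.573, 0.003, -1.008]
contact_force: [-3.8, 0.2, -0.6]
opening: 0.0127
```

```bash
python3 -c "
from h import *
st()"
```

```text
Ftool [-2.21  0.64 -3.05] Mtool [-0.352  0.004  0.435] pos [ 0.5285 -0.2062  0.1584] yaw -1.008 q [-0.51  0.49  1.52 -0.    1.14 -1.07] open 0.0127 t 6.5
```

Request:
apply_moves([
  [-0.0002,-0.0005,-0.0003,0,-7,0,1],
  [-0.0002,-0.0008,-0.0003,0,-14,0,1],
  [-0.0002,-0.001,-0.0003,0,-21,0,1],
  [-0.0002,-0.0013,-0.0003,0,-28,0,1],
  [-0.0002,-0.0013,-0.0003,0,-28,0,1],
])

```text
time: 7.12
tool_pos: [0.5282, -0.2065, 0.1595]
tool_rot: [-1.572, 0.004, -0.526]
contact_force: [-5.2, 0.0, -2.9]
opening: 0.0126
```

```bash
python3 -c "
from h import *
st()"
```

```text
Ftool [-4.46  2.95 -2.56] Mtool [-0.416 -0.004  0.567] pos [ 0.5282 -0.2065  0.1595] yaw -0.526 q [-0.51  0.49  1.52 -0.    1.14 -1.55] open 0.0126 t 7.125
```

Request:
apply_moves([
  [-0.0004,-0.0002,-0.0003,0,-5,0,1],
  [-0.0004,-0.0003,-0.0003,0,-9,0,1],
  [-0.0004,-0.0004,-0.0003,0,-13,0,1],
  [-0.0004,-0.0005,-0.0003,0,-17,0,1],
  [-0.0004,-0.0006,-0.0003,0,-21,0,1],
])

```text
time: 7.75
tool_pos: [0.5284, -0.2069, 0.1601]
tool_rot: [-1.571, 0.002, -0.159]
contact_force: [-2.8, -1.7, -5.2]
opening: 0.0128
```

```bash
python3 -c "
from h import *
st()"
```

```text
Ftool [-2.46  5.2  -2.08] Mtool [-0.307  0.011  0.317] pos [ 0.5284 -0.2069  0.1601] yaw -0.159 q [-0.51  0.49  1.52 -0.    1.14 -1.92] open 0.0128 t 7.75
```

Request:
apply_moves([
  [0,0.0002,0,0,-6,0,1],
  [0,0.0002,0,0,-12,0,1],
  [0,0.0002,0,0,-18,0,1],
  [0,0.0002,0,0,-24,0,1],
  [0,0.0002,0,0,-30,0,1],
])

```text
time: 8.38
tool_pos: [0.5292, -0.207, 0.1604]
tool_rot: [-1.571, 0.0, 0.365]
contact_force: [-0.9, -1.2, -4.4]
opening: 0.0127
```

```bash
python3 -c "
from h import *
st()"
```

```text
Ftool [-1.27  4.39 -0.75] Mtool [-0.103 -0.     0.062] pos [ 0.5292 -0.207   0.1604] yaw 0.365 q [-0.51  0.49  1.51 -0.    1.14 -2.44] open 0.0127 t 8.375
```

Request:
apply_moves([
  [0,0,0,0,0,0,0.3],
  [0,0,0,0,0,0,0.3],
  [0,0,0,0,0,0,0.3],
  [0,-0.03,0,0,0,0,0.3],
  [0,-0.085,0,0,0,0,0.3],
])

```text
time: 9.0
tool_pos: [0.5284, -0.2062, 0.245]
tool_rot: [-1.567, 0.003, 0.364]
contact_force: [1.1, -1.0, 0.0]
opening: 0.032
```

Run:
```python
from h import *
st()
a=cams.read_camera("scene");cv2.imwrite("pics/s3.png",a)
o=cv2.imread("pics/scene0.png")
c=[cv2.resize(i[198:232,226:260],None,fx=11,fy=11,interpolation=cv2.INTER_CUBIC) for i in(o,a)]
cv2.imwrite("pics/crop3.png",np.hstack(c))
print(cams.read_camera("scene").max(2)[200:222,234:252])
for X in([.5285,-.207,.1523],[.5285,-.207,.1633],[.5285,-.207,.1593],[.5285,-.207,.1703],[.5285,-.207,.178]):print(proj("scene",np.array(X)))
```

```text
Ftool [ 0.68 -0.04 -1.35] Mtool [ 0.05  -0.003 -0.176] pos [ 0.5284 -0.2062  0.245 ] yaw 0.364 q [-0.51  0.42  1.39  0.    1.34 -2.44] open 0.032 t 9.0
[[168 167 166 163 160 163 162 162 164 163 161 162 163 160 164 163 169 172]
 [163 164 166 166 164 162 161 159 162 164 163 162 162 165 164 169 167 170]
 [161 161 164 160 161 164 166 162 161 165 160 162 163 163 166 169 169 168]
 [165 166 163 163 165 163 160 164 166 161 161 159 160 163 167 167 167 168]
 [163 162 165 162 161 161 159 161 162 161 164 165 164 165 170 168 164 163]
 [162 162 162 165 162 150 124 127 128 147 163 169 168 163 165 164 164 163]
 [165 164 162 161 149 115 119 121  96 106 134 163 165 164 159 163 166 165]
 [165 164 163 160 119  86 106 103  70  82 123 161 164 160 162 164 169 167]
 [160 164 160 154  96  70  81  82  66  67 104 165 165 162 163 165 168 166]
 [160 160 166 156 104  67  68  67  68  62  83 149 168 167 164 164 163 167]
 [160 162 165 157 106  59  63  61  61  54  81 140 166 165 166 170 168 165]
 [159 163 170 166 146  67  52  53  51  47  73 125 149 154 154 163 154 161]
 [161 163 164 169 156  97  72  55  59  69 106 143 146 147 147 148 148 153]
 [164 164 165 164 162 145 130 105 109 105 110 144 148 147 146 147 146 149]
 [168 162 154 138 159 148 141 113  97  94  94 121 148 147 146 146 146 149]
 [166 157 150 142 148 144 145 123 102  96  99 128 148 147 149 147 149 149]
 [163 154 147 145 145 146 144 129 106  98  92 112 136 149 143 135 146 148]
 [148 148 146 147 149 146 149 139 116 101  94 115 135 149 145 125 123 149]
 [146 144 147 147 148 147 148 143 129 113  90 100 133 150 142 116 132 154]
 [147 148 149 149 145 147 145 148 140 127 114 120 143 146 133 100 139 159]
 [148 148 151 152 147 139 137 146 150 144 144 145 149 139 106  98 126 136]
 [149 150 153 147 149 133 115 134 145 147 147 141 124 100 104 119 112 137]]
[243.01432472 211.21793185]
[242.26900504 208.71829866]
[242.54175089 209.63302641]
[241.78689035 207.10139534]
[241.24937236 205.29868189]
```

View pics/crop3.png

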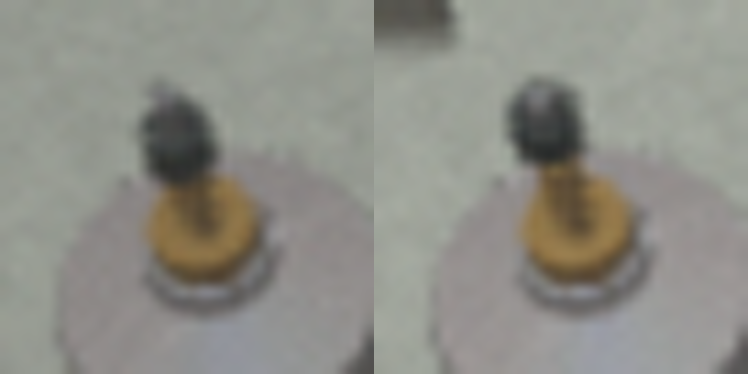

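The nut has clearly climbed: in the scene crop its underside moved from row 185 to row 163, so a longer bare stem shows. The torque readings near the end were ambiguous, so I'll back-turn the open gripper, regrip and turn once more to make sure it is at the stop.

Request:
apply_moves([
  [0,0,0,0,10.5,0,0.3],
  [0,0,0,0,21,0,0.3],
  [0,0,0,0,31,0,0.3],
  [0,0,0,0,42,0,0.3],
  [0,0,0,0,52,0,0.3],
])

```text
time: 9.72
tool_pos: [0.5292, -0.2066, 0.2454]
tool_rot: [-1.571, 0.0, -0.55]
contact_force: [0.1, 0.4, 0.7]
opening: 0.0322
```

Request:
apply_moves([
  [0,0,0,0,10,0,0.3],
  [0,0,0,0,20,0,0.3],
  [0,0,0,0,30,0,0.3],
  [0,0,0,0,38,0,0.3],
  [0,0,0,0,38,0,0.3],
])

```text
time: 10.35
tool_pos: [0.5292, -0.2067, 0.2456]
tool_rot: [-1.571, 0.0, -1.205]
contact_force: [-0.3, 0.1, 0.3]
opening: 0.0322
```

Run:
```python
from h import *
st();delta([.5290,-.2070,.160],-1.2)
o=cv2.imread("pics/scene0.png").max(2).astype(float);a=cv2.imread("pics/s3.png").max(2).astype(float)
for g in(o,a):
    s=g[200:216,234:250];w=np.clip(110-s,0,None);y,x=np.mgrid[200:216,234:250];print((w*x).sum()/w.sum(),(w*y).sum()/w.sum())
```

```text
Ftool [-0.17 -0.3  -0.26] Mtool [ 0.164  0.04  -0.063] pos [ 0.5292 -0.2067  0.2456] yaw -1.205 q [-0.51  0.42  1.39 -0.    1.34 -0.87] open 0.0322 t 10.35
shift mm [ 0.2 85.6 -0.3] turn deg [ 0.  -0.3 -0. ] q6 -0.873 pos [ 0.5292 -0.2067  0.2456] rot [-1.571  0.    -1.205] F [-0.3  0.1  0.3] open 0.0322 t 10.35
241.9028797289667 211.17786561264822
241.45079787234042 210.06914893617022
```

Request:
apply_moves([
  [0,0.03,0,0,0,0,0.3],
  [0,0.06,0,0,0,0,0.3],
  [0,0.0855,0,0,0,0,0.3],
  [0,0.0855,0,0,0,0,0.3],
  [0,0.0855,0,0,0,0,0.6],
], squeeze=8)

```text
time: 10.98
tool_pos: [0.5298, -0.207, 0.1613]
tool_rot: [-1.57, -0.001, -1.205]
contact_force: [0.2, -0.0, -0.1]
opening: 0.0262
```

Request:
apply_moves([
  [0,0,0,0,0,0,0.8],
  [0,0,0,0,0,0,1],
  [0,0,0,0,0,0,1],
  [0,0,0,0,0,0,1],
  [0,0,0,0,0,0,1],
], squeeze=8)

```text
time: 11.6
tool_pos: [0.5292, -0.2072, 0.1607]
tool_rot: [-1.571, -0.001, -1.206]
contact_force: [-3.9, -2.9, 4.4]
opening: 0.0136
```

```bash
python3 -c "
from h import *
st()"
```

```text
Ftool [ 1.32 -4.37 -4.71] Mtool [-0.653  0.019 -0.4  ] pos [ 0.5292 -0.2072  0.1607] yaw -1.206 q [-0.51  0.49  1.52 -0.    1.14 -0.87] open 0.0136 t 11.6
```

Request:
apply_moves([
  [0,-0.0008,-0.0005,0,0,0,1],
  [0,-0.0012,-0.0005,0,-8,0,1],
  [0,-0.0015,-0.0005,0,-16,0,1],
  [0,-0.0018,-0.0005,0,-24,0,1],
  [0,-0.002,-0.0005,0,-32,0,1],
], squeeze=25)

```text
time: 12.22
tool_pos: [0.5279, -0.2062, 0.1614]
tool_rot: [-1.571, 0.003, -0.643]
contact_force: [-3.7, -0.6, -0.1]
opening: 0.0127
```

```bash
python3 -c "
from h import *
st()"
```

```text
Ftool [-2.61  0.11 -2.71] Mtool [-0.531  0.036  0.252] pos [ 0.5279 -0.2062  0.1614] yaw -0.643 q [-0.51  0.49  1.52  0.    1.14 -1.44] open 0.0127 t 12.225
```

Request:
apply_moves([
  [0,-0.0003,0,0,-8,0,1],
  [0,-0.0005,0,0,-16,0,1],
  [0,-0.0008,0,0,-24,0,1],
  [0,-0.001,0,0,-32,0,1],
  [0,-0.0012,0,0,-40,0,1],
])

```text
time: 12.85
tool_pos: [0.5276, -0.207, 0.1619]
tool_rot: [-1.57, 0.003, 0.055]
contact_force: [-3.2, -5.7, -4.5]
opening: 0.0128
```

```bash
python3 -c "
from h import *
st()"
```

```text
Ftool [-3.46  4.54 -5.54] Mtool [-0.831  0.055  0.484] pos [ 0.5276 -0.207   0.1619] yaw 0.055 q [-0.51  0.49  1.51 -0.    1.14 -2.13] open 0.0128 t 12.85
```

Request:
apply_moves([
  [0,0,0,0,0,0,0.3],
  [0,0,0,0,0,0,0.3],
  [0,0,0,0,0,0,0.3],
  [0,-0.03,0,0,0,0,0.3],
  [0,-0.085,0,0,0,0,0.3],
])

```text
time: 13.48
tool_pos: [0.528, -0.2061, 0.2476]
tool_rot: [-1.568, 0.004, 0.05]
contact_force: [0.8, -1.2, -0.2]
opening: 0.0319
```

Run:
```python
from h import *
st()
a=cams.read_camera("scene");cv2.imwrite("pics/s4.png",a)
o=cv2.imread("pics/s3.png")
c=[cv2.resize(i[198:232,226:260],None,fx=11,fy=11,interpolation=cv2.INTER_CUBIC) for i in(o,a)]
cv2.imwrite("pics/crop4.png",np.hstack(c))
print(a.max(2)[204:216,236:247])
```

```text
Ftool [ 0.78  0.19 -1.28] Mtool [ 0.059 -0.005 -0.183] pos [ 0.528  -0.2061  0.2476] yaw 0.05 q [-0.51  0.41  1.39  0.    1.35 -2.13] open 0.0319 t 13.475
[[163 163 165 160 158 159 160 161 164 165 161]
 [163 166 160 150 122 126 124 144 165 169 165]
 [161 164 147 111 122 119  98 109 145 166 165]
 [166 156 105  83 108 103  83  82 126 165 162]
 [162 151  93  70  81  80  69  65 100 163 167]
 [163 152 104  71  63  68  67  58  78 134 166]
 [162 155 105  61  65  64  61  55  77 136 165]
 [165 164 144  65  50  49  50  49  75 121 149]
 [163 167 154 100  71  56  56  67 107 140 146]
 [162 162 163 144 131 105 107 105 107 142 147]
 [154 137 159 146 140 112  95  91  92 122 147]
 [149 143 145 145 140 121  99  97  94 126 151]]
```

View pics/crop4.png

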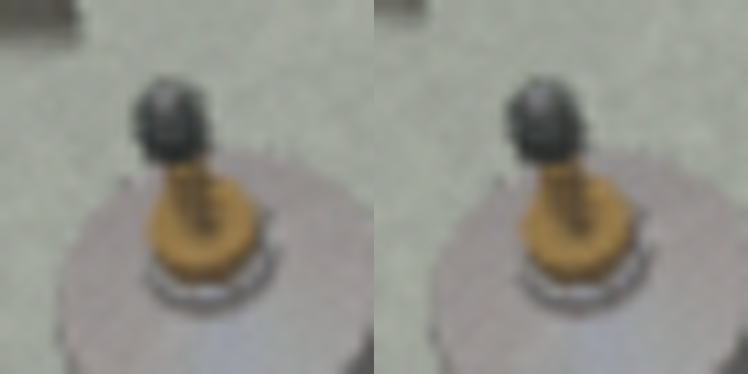

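The two crops are identical (nut at (172,122) and (546,122), same highlight and height) after a further 72° of gripped turning. The nut is therefore at the thread end and the pin is up. Next I'll shut the fingers and come down over the tip.

Request:
apply_moves([
  [0,0,0,0,0,0,1],
  [0,0,0,0,0,0,1],
  [0,0,0,0,0,0,1],
  [0,0,0,0,0,0,1],
  [0,0,0,0,0,0,1],
], squeeze=30)

```text
time: 14.15
tool_pos: [0.5287, -0.2068, 0.2481]
tool_rot: [-1.57, 0.001, 0.051]
contact_force: [-0.3, -0.1, -0.1]
opening: 0.0001
```

```bash
python3 -c "
from h import *
st();delta([.529,-.2072,.197],0.05)"
```

```text
Ftool [-0.34  0.08 -0.13] Mtool [ 0.074 -0.055 -0.168] pos [ 0.5287 -0.2068  0.2481] yaw 0.051 q [-0.51  0.41  1.39 -0.    1.34 -2.13] open 0.0001 t 14.15
shift mm [ 0.3 51.1 -0.4] turn deg [-0.  0. -0.] q6 -2.129 pos [ 0.5287 -0.2068  0.2481] rot [-1.57e+00  1.00e-03  5.10e-02] F [-0.3 -0.1 -0.1] open 0.0001 t 14.15
```

Request:
apply_moves([
  [0.0003,0.02,-0.0004,0,0,0,1],
  [0.0003,0.04,-0.0004,0,0,0,1],
  [0.0003,0.051,-0.0004,0,0,0,1],
  [0.0003,0.051,-0.0004,0,0,0,1],
  [0.0003,0.051,-0.0004,0,0,0,1],
])

```text
time: 14.78
tool_pos: [0.5295, -0.2075, 0.1982]
tool_rot: [-1.572, -0.001, 0.051]
contact_force: [0.1, -0.6, 0.3]
opening: 0.0001
```

Request:
apply_moves([
  [0,0.001,0,0,0,0,1],
  [0,0.002,0,0,0,0,1],
  [0,0.003,0,0,0,0,1],
  [0,0.003,0,0,0,0,1],
  [0,0.003,0,0,0,0,1],
])

```text
time: 15.4
tool_pos: [0.5291, -0.2073, 0.1945]
tool_rot: [-1.571, -0.0, 0.051]
contact_force: [0.3, 0.3, -0.6]
opening: 0.0005
```

Request:
apply_moves([
  [0,0.001,0,0,0,0,1],
  [0,0.002,0,0,0,0,1],
  [0,0.0025,0,0,0,0,1],
  [0,0.0025,0,0,0,0,1],
  [0,0.0025,0,0,0,0,1],
])

```text
time: 16.02
tool_pos: [0.5291, -0.2073, 0.1921]
tool_rot: [-1.571, -0.0, 0.051]
contact_force: [-0.0, -0.2, -0.6]
opening: 0.0007
```

Request:
apply_moves([
  [0,0.001,0,0,0,0,1],
  [0,0.0015,0,0,0,0,1],
  [0,0.0015,0,0,0,0,1],
  [0,0.0015,0,0,0,0,1],
  [0,0.0015,0,0,0,0,1],
])

```text
time: 16.65
tool_pos: [0.5291, -0.2073, 0.1905]
tool_rot: [-1.571, -0.0, 0.051]
contact_force: [-0.5, 0.2, 0.1]
opening: 0.0
```

Request:
apply_moves([
  [0,0.001,0,0,0,0,1],
  [0,0.0015,0,0,0,0,1],
  [0,0.0015,0,0,0,0,1],
  [0,0.0015,0,0,0,0,1],
  [0,0.0015,0,0,0,0,1],
])

```text
time: 17.27
tool_pos: [0.5292, -0.2073, 0.1892]
tool_rot: [-1.571, -0.0, 0.051]
contact_force: [-0.2, 0.2, 3.4]
opening: 0.0002
```

Contact at z ≈ 0.189 with 3.4 N. I'll press on in small steps.

Request:
apply_moves([
  [0,0.0005,0,0,0,0,1],
  [0,0.001,0,0,0,0,1],
  [0,0.0015,0,0,0,0,1],
  [0,0.0015,0,0,0,0,1],
  [0,0.0015,0,0,0,0,1],
])

```text
time: 17.9
tool_pos: [0.5292, -0.2074, 0.1879]
tool_rot: [-1.571, -0.001, 0.051]
contact_force: [-1.0, 0.6, 6.3]
opening: 0.0007
```

Request:
apply_moves([
  [0,0.0005,0,0,0,0,1],
  [0,0.001,0,0,0,0,1],
  [0,0.001,0,0,0,0,1],
  [0,0.001,0,0,0,0,1],
  [0,0.001,0,0,0,0,1],
])

```text
time: 18.52
tool_pos: [0.5292, -0.2074, 0.1871]
tool_rot: [-1.571, -0.001, 0.051]
contact_force: [-1.2, 1.5, 6.7]
opening: 0.0003
```

Request:
apply_moves([
  [0,0.0005,0,0,0,0,1],
  [0,0.001,0,0,0,0,1],
  [0,0.001,0,0,0,0,1],
  [0,0.001,0,0,0,0,1],
  [0,0.001,0,0,0,0,1],
])

```text
time: 19.15
tool_pos: [0.5293, -0.2074, 0.1863]
tool_rot: [-1.571, -0.001, 0.051]
contact_force: [-1.6, 2.0, 9.7]
opening: 0.0002
```

```bash
python3 -c "
from h import *
import numpy as np
for i in range(4): st();cams.read_camera('scene')"
```

```text
Ftool [-1.45 -9.72  2.07] Mtool [0.301 0.05  0.096] pos [ 0.5293 -0.2074  0.1863] yaw 0.051 q [-0.51  0.46  1.48 -0.    1.2  -2.13] open 0.0002 t 19.15
Ftool [-0.88 -9.15  2.15] Mtool [ 0.324 -0.013  0.055] pos [ 0.5293 -0.2073  0.1863] yaw 0.051 q [-0.51  0.46  1.48 -0.    1.2  -2.13] open 0.0002 t 19.2
Ftool [-0.65 -8.73  1.44] Mtool [ 0.353 -0.025  0.092] pos [ 0.5293 -0.2073  0.1863] yaw 0.051 q [-0.51  0.46  1.48 -0.    1.2  -2.13] open 0.0005 t 19.25
Ftool [-1.46 -8.41  0.82] Mtool [0.27  0.033 0.129] pos [ 0.5293 -0.2073  0.1863] yaw 0.051 q [-0.51  0.46  1.48 -0.    1.2  -2.13] open 0.0008 t 19.3
```

Averaging 9.0 N, about 2.5–2.9 mm. I'll go 1.4 mm further and hold.

Request:
apply_moves([
  [0,0.0005,0,0,0,0,1],
  [0,0.001,0,0,0,0,1],
  [0,0.0014,0,0,0,0,1],
  [0,0.0014,0,0,0,0,1],
  [0,0.0014,0,0,0,0,1],
])

```text
time: 19.98
tool_pos: [0.5293, -0.2073, 0.1852]
tool_rot: [-1.572, -0.001, 0.051]
contact_force: [-1.9, 1.6, 10.7]
opening: 0.0003
```

```bash
python3 -c "
from h import *
import numpy as np
for i in range(4): st();cams.read_camera('scene')"
```

```text
Ftool [ -1.82 -10.74   1.7 ] Mtool [ 0.345 -0.023  0.161] pos [ 0.5293 -0.2073  0.1852] yaw 0.051 q [-0.51  0.47  1.48  0.    1.19 -2.13] open 0.0003 t 19.975
Ftool [ -2.03 -10.85   1.54] Mtool [ 0.396 -0.001  0.211] pos [ 0.5293 -0.2073  0.1853] yaw 0.051 q [-0.51  0.47  1.48 -0.    1.19 -2.13] open 0.0003 t 20.025
Ftool [ -1.92 -10.64   1.37] Mtool [0.388 0.048 0.177] pos [ 0.5293 -0.2073  0.1852] yaw 0.051 q [-0.51  0.47  1.48 -0.    1.19 -2.13] open 0.0006 t 20.075
Ftool [ -2.48 -10.58   1.21] Mtool [0.325 0.003 0.177] pos [ 0.5293 -0.2073  0.1853] yaw 0.051 q [-0.51  0.47  1.48 -0.    1.19 -2.13] open 0.0008 t 20.125
```

By force it is 3.35 mm, by position 4.0 mm. I'll add 0.3 mm and hold for 2.5 s.

Request:
apply_moves([
  [0,0.0003,0,0,0,0,1],
  [0,0.0003,0,0,0,0,1],
  [0,0.0003,0,0,0,0,1],
  [0,0.0003,0,0,0,0,1],
  [0,0.0003,0,0,0,0,1],
])

```text
time: 20.8
tool_pos: [0.5293, -0.2073, 0.185]
tool_rot: [-1.572, -0.001, 0.051]
contact_force: [-2.5, 2.0, 11.3]
opening: 0.0002
```

Request:
apply_moves([
  [0,0,0,0,0,0,1],
  [0,0,0,0,0,0,1],
  [0,0,0,0,0,0,1],
  [0,0,0,0,0,0,1],
  [0,0,0,0,0,0,1],
])

```text
time: 21.42
tool_pos: [0.5293, -0.2074, 0.185]
tool_rot: [-1.572, -0.001, 0.051]
contact_force: [-2.7, 2.4, 11.6]
opening: 0.0005
```

Request:
apply_moves([
  [0,0,0,0,0,0,1],
  [0,0,0,0,0,0,1],
  [0,0,0,0,0,0,1],
  [0,0,0,0,0,0,1],
  [0,0,0,0,0,0,1],
])

```text
time: 22.05
tool_pos: [0.5293, -0.2073, 0.185]
tool_rot: [-1.572, -0.001, 0.051]
contact_force: [-2.0, 2.5, 11.1]
opening: -0.0
```

Request:
apply_moves([
  [0,0,0,0,0,0,1],
  [0,0,0,0,0,0,1],
  [0,0,0,0,0,0,1],
  [0,0,0,0,0,0,1],
  [0,0,0,0,0,0,1],
])

```text
time: 22.68
tool_pos: [0.5293, -0.2074, 0.185]
tool_rot: [-1.572, -0.001, 0.051]
contact_force: [-2.4, 2.4, 11.0]
opening: 0.0003
```

Request:
apply_moves([
  [0,-0.001,0,0,0,0,1],
  [0,-0.003,0,0,0,0,1],
  [0,-0.01,0,0,0,0,1],
  [0,-0.03,0,0,0,0,1],
  [0,-0.06,0,0,0,0,1],
])

```text
time: 23.3
tool_pos: [0.5284, -0.207, 0.243]
tool_rot: [-1.569, 0.003, 0.051]
contact_force: [1.0, 0.3, 0.1]
opening: 0.0007
```

Run:
```python
from h import *
st()
a=cams.read_camera("scene");cv2.imwrite("pics/s5.png",a)
o=cv2.imread("pics/s4.png")
cv2.imwrite("pics/crop5.png",np.hstack([cv2.resize(i[198:232,226:260],None,fx=11,fy=11,interpolation=cv2.INTER_CUBIC) for i in(o,a)]))
print(a.max(2)[204:216,236:247])
```

```text
Ftool [ 1.   -0.15  0.26] Mtool [ 0.104 -0.003 -0.204] pos [ 0.5284 -0.207   0.243 ] yaw 0.051 q [-0.51  0.42  1.39 -0.    1.33 -2.13] open 0.0007 t 23.3
[[166 161 163 159 159 160 161 163 164 166 160]
 [163 162 162 146 123 129 125 147 165 168 166]
 [163 163 147 111 123 118  94 111 144 164 164]
 [163 157 106  83 109 105  84  85 124 164 164]
 [162 154  94  65  82  81  72  67 103 162 165]
 [160 154 105  68  68  69  65  58  74 133 166]
 [163 158 106  57  64  63  61  54  78 137 167]
 [164 167 143  69  52  52  52  50  74 123 149]
 [165 165 157  99  71  57  56  68 109 142 146]
 [163 165 163 143 130 105 112 104 106 144 146]
 [154 135 159 149 138 115  96  94  90 121 148]
 [149 141 147 145 142 123 103  98  98 125 146]]
```

View pics/crop5.png

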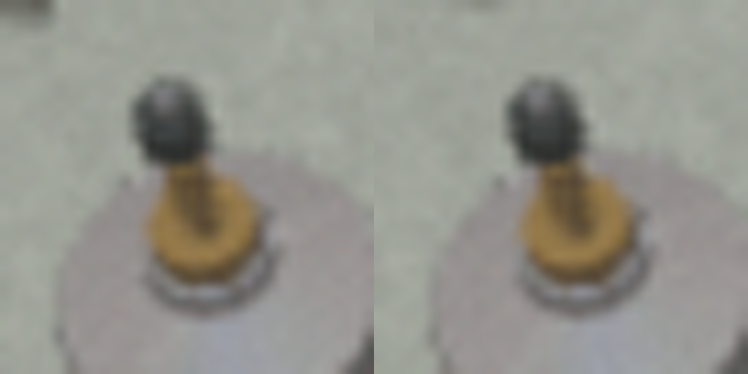

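The crops match before and after the press (nut at (172,122) and (546,122)), so the pin is back up and the nut still unscrewed. I'll open the fingers, let things settle and hand in.

Request:
apply_moves([
  [0,-0.02,0,0,0,0,0],
  [0,-0.03,0,0,0,0,0],
  [0,-0.03,0,0,0,0,0],
  [0,-0.03,0,0,0,0,0],
  [0,-0.03,0,0,0,0,0],
])

```text
time: 23.98
tool_pos: [0.5288, -0.2072, 0.273]
tool_rot: [-1.57, 0.001, 0.051]
contact_force: [0.5, -0.2, 0.1]
opening: 0.0442
```

```bash
python3 -c "
from h import *
st();print(robot.hand_in())"
```

```text
Ftool [ 0.51 -0.1  -0.25] Mtool [ 0.1   -0.008 -0.159] pos [ 0.5288 -0.2072  0.273 ] yaw 0.051 q [-0.51  0.4   1.34 -0.    1.4  -2.13] open 0.0442 t 23.975
the job is handed in; nothing more can be done
None
```

I unscrewed the orange flask's lock nut to its stop, pressed the pin for about 2.5 s and released it. I handed the job in at about 24 s; no verdict is reported.

- **Nut:** I raised the gripper with the thread and turned about 4.4 rad in one grip. I then regripped and turned another 72°. The pictures before and after that second turn were identical, so the nut is at the end of its thread.
- **Press:** I held the pin down at 11–11.5 N. The spring force puts that at about 3.6 mm and the tool position at about 4.2 mm. The two disagree by about 0.6 mm, but both are inside the 2.8–5.5 mm window.
- **Release:** The last picture matches the one before the press, so the pin is up and the nut is still unscrewed. The gripper is clear with no contact force.

**Less certain:**
- The wrist torque reading was too noisy to show the thread's end stop, so the nut check rests on the pictures.
- On the regrip the tool briefly pushed down on the nut with about 4.4 N. By the spring that moves the pin only about 0.2 mm, and the nut already stood at or near its end stop.
- I took no closing picture check of the blue flask or the other bench items. The arm stayed well away from them throughout.

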